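# Fit the turning handle into the blind socket of a rotary microscope stage

## Task

Take the handle pin with the tall round grip out of the stand and fit it into the round black plate of the rotary stage: its socket is closed by a flush plug and cannot be seen, so slide the pin's tip lightly round the plate on the socket's circle until it drops in, then press the pin down until its collar sits flat on the plate and let go. Never press or lever hard on the stage, and leave the other pins and the other things on the bench where they are.

Things in the scene. Friction and masses are not known exactly. Their poses are not given: they have to be found in the camera images.
- pin_grip (a point): Centre of the handle pin's grip, the tallest of three upright pins in the stand: plain white cylinder, 18 mm diameter, 54 mm tall. This point is 53 mm above the pin's tip and 27 mm below its top; z axis from tip to grip. Pin about 90 g. In the stand the shaft is in the hole, the collar rests on the stand's top.
- pin_tip (a point): Lowest point of the handle pin's tip, on its axis; axes as pin_grip. Steel shaft 9 mm diameter with a ball-rounded end (4.5 mm radius), 22 mm from the tip to the underside of a steel collar, 24 mm diameter and 4 mm thick; the grip stands on the collar.
- plate_centre (a point): Centre of the black plate's top face at its unpressed height, 55 mm above the bench; z up. The plate shows 112 mm diameter. The socket is centred on a circle of 26 mm radius about this point, at an unknown bearing, anywhere round, new each time: a square hole 13 mm wide, sides along and across the radius, 24 mm deep, closed by a flush black plug not to be told from the plate by eye.
- stage: Rotary stage unit, fixed: cream housing 180 x 180 x 58 mm, grey deck; the black plate lies in its round opening, 3 mm below the deck's top. Origin: centre of underside. Safe force: over 25 N between pin and stage is too much.
- plate_under (a point): Centre of the plate's underside, 24 mm below plate_centre (a fixed point). How it yields: the plate rides level on springs, starts to sink at about 2.5 N, then gives 1 mm per 1.2 N to a hard stop at 8 mm (12 N), and comes back up; it does not turn under light force. The plug yields at about 1.2 N and stays down. A tip held 3 mm down feels about 6 N on the plate, under 3 N over the socket.
- stand: Aluminium pin stand, fixed to the bench: block 60 mm (its x) by 180 mm (its y) by 35 mm high, with three holes of 12 mm in a row along its y axis at -55, 0 and +55 mm; which pin stands in which hole varies. Origin at the centre of its underside.
- square_pin_grip (a point): Another pin in the stand, not wanted: square white grip 22 x 22 x 26 mm, this point at its centre, 52 mm above the bench.
- ball_pin_grip (a point): Another pin in the stand, not wanted: white ball grip 26 mm diameter, this point at the ball's centre, 61 mm above the bench.
- dish: Clear covered culture dish, 92 mm diameter, 18 mm high, origin at the centre of its underside. To be left alone.
- bottle: Capped glass bottle, 72 mm diameter, 150 mm high, origin at the centre of its underside. To be left alone.
- slide_box: Grey slide box, 85 x 100 x 32 mm, origin at the centre of its underside. To be left alone.
- beaker: Glass beaker, 70 mm diameter at the rim, 90 mm high, origin at the centre of its underside. To be left alone.
- tip_rack: Open blue rack with compartments, 85 x 120 x 55 mm, origin at the centre of its underside. To be left alone.
Not all that is in view belongs to the job. Leave any yellow look-alike of the part that bears pin_grip alone.

How it is judged (in metres and radians):
On the way, in this order (a step that is already met when the one before it is completed fails the run):
1. the handle pin is lifted out of the stand (height (world z) of pin_tip above 0.045 m), for 0.1 s.
2. the pin's tip is in the socket, at least 11 mm below the plate's face, on the socket's circle (horizontal distance between pin_tip and plate_centre between 0.02 and 0.032 m and z of pin_tip in the frame of plate_centre below -0.011 m), for 0.1 s.
At the end, for the whole second after the job is handed in: The handle pin stands at rest in the socket, upright within 0.1 rad, its tip 19.5 to 24.5 mm below the plate's unpressed face (collar flat on the plate: 22 mm) and 20 to 32 mm from the plate's centre, released (horizontal distance between pin_tip and plate_centre between 0.02 and 0.032 m and z of pin_tip in the frame of plate_centre between -0.0245 and -0.0195 m and angle between pin_grip's own z axis and vertical below 0.1 rad and linear speed of pin below 0.02 m/s); the robot touches nothing.
It fails at once if the pin is pressed or levered against the stage with more than 25 N (contact force between pin and stage above 25 N).
It fails at once if the robot itself presses on the stage with more than 25 N (contact force between any of the fingers, the arm and stage above 25 N).
It fails at once if another pin or a bystander is moved by more than 25 mm (distance of any of square_pin_grip, ball_pin_grip, dish, bottle, slide_box, beaker, tip_rack from where it was at the start of the episode above 0.025 m).
It also fails if it takes over 72 s, if anything falls off the work surface, if the arm or the gripper's body presses on something with over 40 N, if the wrist force passes 120 N, or if a joint passes its speed limit or range.

## Robot

A 6-joint arm with a two-finger parallel gripper is mounted at the origin on the work surface. World frame = base frame: x ahead of the robot, y to its left, z up, the work surface at z = 0. Lengths are in mm, angles in rad, forces in N, time in s.
With the tool pointing down it reaches from about 350 to 775 mm from the base axis. Payload 7.3 kg.
Tool frame: the origin (TCP) lies midway between the tips of the shut fingers; the grasp point (between the pads) lies 19 mm behind it; z points along the fingers, y is the line along which they close (so a half turn about z gives the same grasp; the last joint's range is limited). The gripper opens to 92 mm and grips with 3 to 60 N. Pads are 19 mm wide; open, the fingers measure 130 mm over their backs; the gripper's body (75 mm by 190 mm) begins 47 mm behind the grasp point.
Start: joints at [-1.297, 0.342, 1.524, -0, 1.275, -0.146], TCP at [214.002, -479.425, 226.741] pointing down, gripper open.
Joint ranges: [-2.53, 2.53], [-0.77, 2.02], [0.04, 2.7], [-1, 4.14], [0.28, 2.66], [-3.11, 3.11]. Speed limits (rad/s): [2.57, 2.57, 3.14, 3.14, 3.14, 3.14].

## Interface

Orientations are given as [roll, pitch, yaw] about the fixed x, y, z axes, in that order (R = Rz(yaw) Ry(pitch) Rx(roll)).
In Python, from plant import readout, vision, order, models gives the robot as it stands. The module is installed in compiled form; this text tells all that it offers.
- The arm moves only by the tool step_arm, never from a script. Its argument "series" is text: rows parted by semicolons, each of 7 numbers parted by spaces: the gripper's target within -1 to 1 (shut at 1, half-way at 0, fully open at -1), then the shift along the tool's x, y, z each as a share of 80 mm, from -1 to 1, then the turn, a rotation vector about the tool's x, y, z each as a share of 2 pi rad, from -1 to 1. In form: jaw x y z ax ay az; .... A call has 1 to 20 rows; each row is the pose to reach, as a shift and turn from the pose commanded when the call began, along the tool's axes at that moment, turning the shorter way round; what a row does not reach only later rows make up. A row lasts 1/10 s, in which the tool goes at most 50 mm and 8.59 degrees, less where a joint would pass 70% of its speed; a pose out of reach is approached as far as the arm can. A call with a number of a shift or a turn outside -1 to 1 is refused whole. A call with a gripper value outside its range is refused whole. The fingers move at their own pace and stop on an object; the grip force is fixed at half the most. Time passes only in rows, so rows that repeat a pose let the fingers close. It gives the time, the measured TCP pose, the force, the opening and the grip force at its end, in the units of the state.
- readout.get_obs(): the state, without advancing time (a new reading comes with each control period).
- vision.capture(name): name is "side" or "top"; returns a dict with "frame" (420x560x3 uint8, red, green, blue), "depth" (420x560 float32, mm along the optical axis (not along the pixel's ray), 0 where there is no reading), "fovy" (degrees; the focal length in pixels is half the picture's height over the tangent of half this angle, whatever the lens; pixels are square), "cx", "cy" (the principal point, pixels), "rvec" (rotation vector, rad) and "tvec" (3), from world to camera coordinates, as OpenCV has them. Camera axes: x right, y down, z forward; pixel columns grow to the right and rows downward; lengths in mm; the calibration is good to about 2 mm. A picture is of the moment at which its call begins.
- order.close_job(): hands the job in; it is judged then, once.
Trained networks look in a picture, given as the dict that the camera call returned (one of the last four; its "shot" number tells which), for a name from the list of things; names that differ only in an ending like _2 or _b are one class to them, and where a whole thing is asked for, a point or a joint stands for the part that bears it (a point fixed in the world has none). Each returns a list of dicts, best first, with "p" (0 to 1); they miss things now and then, are a little off and sometimes report something else, mostly with a low value. They report only what shows in the picture. A call takes as long as a camera call. They do not tell look-alikes from the thing itself.
- models.look_for(picture, thing): "position" ([column, row] in pixels, amid what is visible of it).
- models.pinpoint(picture, thing): "position" ([column, row] in pixels: a listed point, or the origin of a listed thing).
The state is a dict: "time": time; "joint_positions": joint angles; "dq": joint speeds; "tau": joint torques, N m; "tool_pos": TCP position; "tcp_rot": TCP orientation; "contact_force": force on the tool from outside, world axes, zero at the start; "moment": the same for the moment, N m; "grip_width": finger opening in mm; "finger_force": force on a finger pad.
Only numpy, scipy, OpenCV 4.12 (cv2) and the standard library are available. Lean on these libraries where they do the work, as an engineer would, in place of code of your own. Each camera call takes 0.05 s, during which the arm holds its last target. There are 200 camera calls.

## Working session

There is one attempt and no reset: what is moved stays moved. The work goes in short steps, Python scripts to look and compute and a tool call to move; the robot and the scene stay as the last step left them, time stands still between calls to the robot, and variables do not carry over. Pictures are saved under pics/ and viewed, at most 10 in all, crops included, and the job is handed in when it is done.

Besides the shell and the picture viewer there is one more tool, called after ">>>" as name(argument=value, ...) on one line, values as JSON. step_arm: Moves the arm, as the interface text tells. Shift numbers are shares of 80 mm and turn numbers shares of 2 pi rad, none past 1 either way. Its arguments: {"type":"object","properties":{"series":{"type":"string"}},"required":["series"]}

```bash
mkdir -p pics
cat > h.py <<'E'
import numpy as np, cv2
from plant import readout, vision, order, models
def cam(c):
    f=210/np.tan(np.radians(c['fovy'])/2); R=cv2.Rodrigues(np.array(c['rvec'],float))[0]
    return f,R,np.array(c['tvec'],float).ravel()
def ray(c,p):
    f,R,t=cam(c); d=R.T@np.array([(p[0]-c['cx'])/f,(p[1]-c['cy'])/f,1]); return -R.T@t,d
def atz(c,p,z):
    o,d=ray(c,p); return o+d*(z-o[2])/d[2]
def atdepth(c,p):
    o,d=ray(c,p); return o+d*float(c['depth'][int(round(p[1])),int(round(p[0]))])
def proj(c,P):
    f,R,t=cam(c); q=R@np.array(P,float)+t; return [q[0]/q[2]*f+c['cx'],q[1]/q[2]*f+c['cy']]
def save(c,n): cv2.imwrite('pics/'+n,c['frame'][:,:,::-1])
E
python3 - <<'E'
from h import *
np.set_printoptions(precision=1,suppress=True)
print(readout.get_obs())
Z=dict(pin_grip=66,plate_centre=55,square_pin_grip=52,ball_pin_grip=61,stand=0,stage=0,bottle=0,beaker=0,tip_rack=0)
for n in('top','side'):
    c=vision.capture(n);save(c,n+'1.png');print(n,c['fovy'],'cam',-cam(c)[1].T@cam(c)[2], 'axis',cam(c)[1][2])
    for k,z in Z.items():
        print(k,[(np.round(r['position'],1),round(r['p'],2),atz(c,r['position'],z)) for r in models.pinpoint(c,k)[:3]])
E
```

```text
{'time': 0.0, 'joint_positions': array([-1.3,  0.3,  1.5,  0. ,  1.3, -0.1]), 'dq': array([ 0.,  0., -0., -0., -0.,  0.]), 'tau': array([ -0. , -43.1, -24.4,   0.1,   0.1,  -0. ]), 'tool_pos': array([ 213.9, -479. ,  226. ]), 'tcp_rot': array([-3.1, -0. ,  0.4]), 'contact_force': array([ 0.7, -0.3,  0.1]), 'moment': array([-0.,  0.,  0.]), 'finger_force': 0.0, 'grip_width': 91.77381590274285}
top 52.81356861569732 cam [ 433.1   44.1 1048.8] axis [ 0.2 -0.  -1. ]
pin_grip [(array([382.9, 290.6]), 0.67, array([ 421.8, -223.3,   66. ])), (array([401.4, 256.4]), 0.64, array([ 501.1, -267.7,   66. ])), (array([406.2, 298.3]), 0.53, array([ 406. , -276.5,   66. ]))]
plate_centre [(array([317.4, 144.5]), 0.65, array([769.3, -70.7,  55. ]))]
square_pin_grip [(array([351.3, 262.6]), 0.65, array([ 484. , -153.8,   52. ])), (array([134. , 252.6]), 0.54, array([492.2, 355.7,  52. ]))]
ball_pin_grip [(array([381.1, 259.4]), 0.6, array([ 493. , -221.6,   61. ]))]
stand [(array([369.5, 258.2]), 0.96, array([ 498.9, -209.3,    0. ])), (array([219.9, 222.1]), 0.55, array([577.5, 164.7,   0. ]))]
stag
[... 610 characters left out ...]
late_centre [(array([239.2, 186.9]), 0.56, array([577.7, 172.6,  55. ]))]
square_pin_grip [(array([317.1, 310.1]), 0.77, array([ 489.5, -164.7,   52. ])), (array([201.9, 158.8]), 0.33, array([573.3, 318.5,  52. ]))]
ball_pin_grip [(array([340.7, 322.9]), 0.78, array([ 497.7, -210.9,   61. ]))]
stand []
stage [(array([243.3, 208.9]), 0.96, array([571.6, 156.9,   0. ])), (array([205.9, 159.4]), 0.3, array([610.1, 369.5,   0. ]))]
bottle [(array([381.6, 218.8]), 0.8, array([784. , -77.6,   0. ]))]
beaker [(array([203.5, 160.5]), 0.82, array([602.7, 370. ,   0. ]))]
tip_rack [(array([297. , 168.2]), 0.87, array([763.6, 180.2,   0. ])), (array([384.9, 218.5]), 0.21, array([790.2, -82. ,   0. ]))]
```

View pics/top1.png

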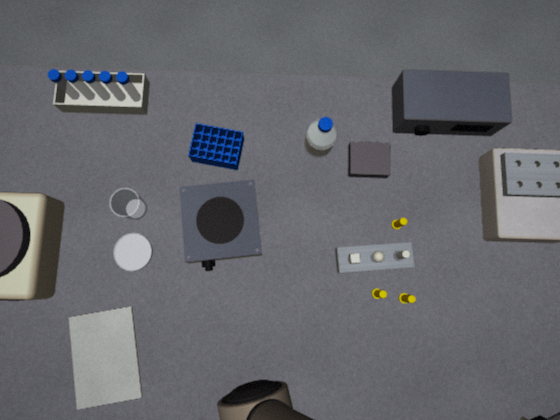

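View pics/side1.png

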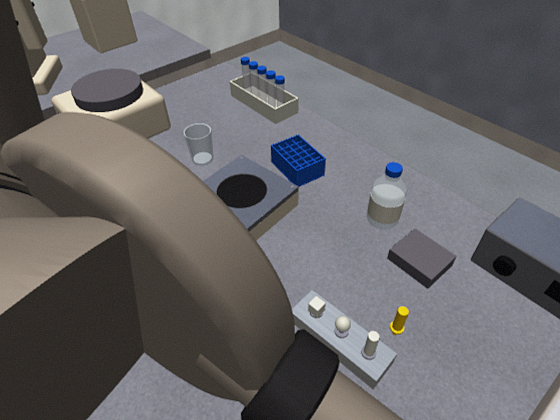

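The top view shows the stand with the square pin at (355,258), the ball pin at (378,257) and the white tall pin at (404,255). The black plate is at (220,220), and the yellow look-alikes are at (400,223), (380,294) and (408,298). The side view shows the tall white pin at (371,344) and the plate at (242,190). Next I'll refine the plate and pin positions.

Run:
```python
from h import *
np.set_printoptions(precision=1,suppress=True)
for n,s,ps in(('top',(220,220),(404,255)),('side',(242,190),(371,344))):
    c=vision.capture(n); g=c['frame'].max(2)
    m=(g<40).astype(np.uint8); k,l,st,_=cv2.connectedComponentsWithStats(m)
    i=l[s[1],s[0]]; pts=np.argwhere(l==i)[:,::-1]
    W=np.array([atz(c,p,55) for p in pts]); h=cv2.convexHull(W[:,:2].astype(np.float32))
    print(n,g[s[1],s[0]],len(pts),cv2.minEnclosingCircle(h),W.mean(0),np.ptp(W,axis=0),atdepth(c,s))
    # white pin: depth points above collar
    P=[]
    for v in range(ps[1]-18,ps[1]+19):
        for u in range(ps[0]-14,ps[0]+15):
            if c['depth'][v,u]>0:
                q=atdepth(c,(u,v))
                if q[2]>68: P.append(q)
    P=np.array(P); print(len(P)); 
    if len(P): print('pin',P.mean(0),P.min(0),P.max(0)); T=P[P[:,2]>86]; print('top',len(T),T.mean(0) if len(T) else '', (T.min(0)+T.max(0))/2 if len(T) else '')
    cv2.imwrite(f'pics/z_{n}.png',cv2.resize(c['frame'][ps[1]-50:ps[1]+50,ps[0]-70:ps[0]+70,::-1],(700,500),interpolation=2))
```

```text
top 42 231173 ((720.1892700195312, 8.417489051818848), 851.5340576171875) [620.7  17.6  55. ] [1064.9 1457.8    0. ] [575.5 158.8  51.4]
69
pin [ 504.1 -265.5   88.6] [ 495.9 -274.7   68.7] [ 512.1 -259.    97. ]
top 53 [ 504.2 -266.8   92. ] [ 503.9 -266.9   91.6]
side 28 1248 ((575.3773803710938, 161.56658935546875), 54.75496292114258) [574.7 159.8  55. ] [104.7 107.4   0. ] [577.1 161.7  53.4]
184
pin [ 502.  -269.6   86.7] [ 495.7 -276.8   68.5] [ 513.2 -259.8   95.3]
top 116 [ 503.7 -268.9   92.2] [ 504.5 -268.3   90.7]
```

View pics/z_top.png

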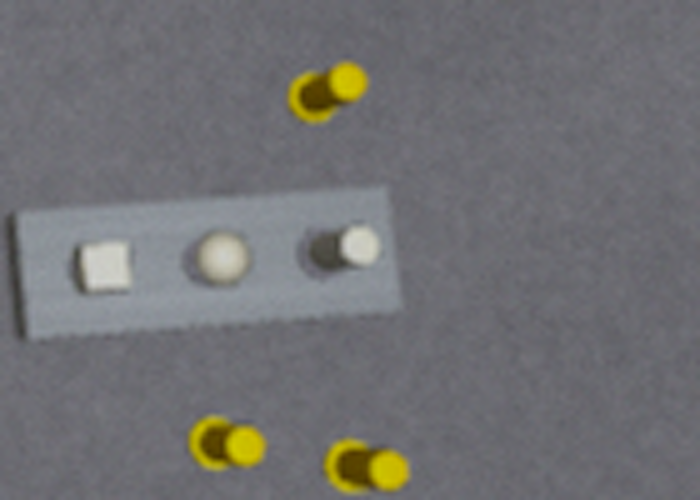

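The crop shows the tall white pin's top at crop (360,245), with the yellow ones well clear. So the pin is at about (504,-268). I'll move above it and turn the jaw across the row.

>>> step_arm(series="0.2 1 -0.92 0 0 0 0; 0.2 1 -0.92 0 0 0 0; 0.2 1 -0.92 0 0 0 0")

```text
time: 1.4
tool_pos: [258.1, -375.5, 226.7]
tcp_rot: [-3.14, -0.001, 0.422]
contact_force: [-0.1, 0.9, -0.2]
grip_width: 72.5
finger_force: 0.0
```

>>> step_arm(series="0.2 1 0 0 0 0 0; 0.2 1 0 0 0 0 0")

```text
time: 1.6
tool_pos: [331.7, -346.4, 227.3]
tcp_rot: [3.14, -0.001, 0.419]
contact_force: [0.2, -0.7, -0.1]
grip_width: 56.7
finger_force: 0.0
```

>>> step_arm(series="0.2 1 0 0 0 0 0; 0.2 1 0 0 0 0 0")

```text
time: 1.8
tool_pos: [405.5, -313.5, 226.9]
tcp_rot: [3.141, -0.001, 0.421]
contact_force: [-0.2, -1.3, 0.4]
grip_width: 40.5
finger_force: 0.0
```

>>> step_arm(series="0.2 1 0 0 0 0 0; 0.2 1 0 0 0 0 0;0.2 1 0 0 0 0 0")

```text
time: 2.1
tool_pos: [479.1, -280.3, 226.3]
tcp_rot: [3.141, -0.001, 0.424]
contact_force: [0.9, -0.6, 0.3]
grip_width: 36.4
finger_force: 0.0
```

>>> step_arm(series="0.2 0.39 0 0.5 0 0 -0.202;0.2 0.39 0 0.5 0 0 -0.202;0.2 0.39 0 0.5 0 0 -0.202;0.2 0.39 0 0.5 0 0 -0.202;0.2 0.39 0 0.5 0 0 -0.202;0.2 0.39 0 0.5 0 0 -0.202;0.2 0.39 0 0.5 0 0 -0.202;0.2 0.39 0 0.5 0 0 -0.202;0.2 0.39 0 0.5 0 0 -0.202;0.2 0.39 0 0.5 0 0 -0.202;0.2 0.39 0 0.5 0 0 -0.202;0.2 0.39 0 0.5 0 0 -0.202")

```text
time: 3.3
tool_pos: [504.4, -269.4, 186.8]
tcp_rot: [-3.142, 0.0, 1.687]
contact_force: [-0.6, -0.1, 0.3]
grip_width: 36.8
finger_force: 0.0
```

>>> step_arm(series="0.2 0.02 0 0.5 0 0 0; 0.2 0.02 0 1 0 0 0;0.2 0.02 0 1 0 0 0")

```text
time: 3.6
tool_pos: [501.6, -265.5, 102.1]
tcp_rot: [-3.134, -0.007, 1.688]
contact_force: [-0.4, 0.5, 0.3]
grip_width: 36.3
finger_force: 0.0
```

>>> step_arm(series="0.2 0 0 0.3 0 0 0; 0.2 0 0 0.7 0 0 0;0.2 0 0 0.7 0 0 0")

```text
time: 3.9
tool_pos: [503.1, -266.6, 49.0]
tcp_rot: [-3.138, -0.003, 1.688]
contact_force: [-0.8, 0.7, -0.2]
grip_width: 36.6
finger_force: 0.0
```

Run:
```python
from h import *
for n,ps in(('side',(371,344)),):
    c=vision.capture(n);cv2.imwrite(f'pics/g_{n}.png',cv2.resize(c['frame'][ps[1]-60:ps[1]+60,ps[0]-80:ps[0]+80,::-1],(640,480),interpolation=2))
```

```text
(no output)
```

View pics/g_side.png

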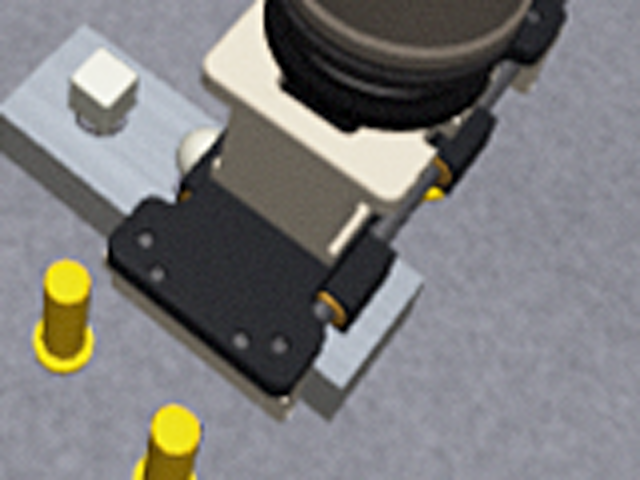

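The gripper hides the pin, but it straddles the stand's end hole, and the ball pin and yellow pins are untouched. I'll close the jaw.

>>> step_arm(series="1 0 0 0 0 0 0;1 0 0 0 0 0 0;1 0 0 0 0 0 0;1 0 0 0 0 0 0;1 0 0 0 0 0 0;1 0 0 0 0 0 0;1 0 0 0 0 0 0")

```text
time: 4.65
tool_pos: [505.3, -268.1, 52.4]
tcp_rot: [3.139, 0.002, 1.689]
contact_force: [-1.5, 0.3, 8.1]
grip_width: 17.5
finger_force: 30.0
```

>>> step_arm(series="1 0 0 -0.1 0 0 0;1 0 0 -0.3 0 0 0;1 0 0 -0.6 0 0 0;1 0 0 -1 0 0 0;1 0 0 -1 0 0 0;1 0 0 -1 0 0 0")

```text
time: 5.25
tool_pos: [504.7, -267.6, 131.6]
tcp_rot: [3.14, 0.001, 1.689]
contact_force: [0.5, 0.6, -0.9]
grip_width: 17.6
finger_force: 30.0
```

Run:
```python
from h import *
np.set_printoptions(precision=1,suppress=True)
for n,s in(('top',(220,220)),('side',(242,190))):
    c=vision.capture(n); g=cv2.GaussianBlur(c['frame'],(3,3),0).max(2).astype(float)
    a=g[s[1]-4:s[1]+5,s[0]-4:s[0]+5].mean()
    # radial edges in world at z=55 and 58
    for ctr in [np.array([575.,161.])]:
        E=[]
        for th in np.linspace(0,2*np.pi,120,endpoint=False):
            rr=np.arange(45,66,.5); v=[]
            for r in rr:
                u=proj(c,[ctr[0]+r*np.cos(th),ctr[1]+r*np.sin(th),56]); v.append(cv2.getRectSubPix(g.astype(np.float32),(1,1),(float(u[0]),float(u[1])))[0,0])
            d=np.diff(v); i=np.argmax(cv2.GaussianBlur(d.reshape(1,-1).astype(np.float32),(9,1),0)); E.append(ctr+rr[i]*np.array([np.cos(th),np.sin(th)]))
        E=np.array(E); keep=np.ones(len(E),bool)
        for _ in range(6):
            A=np.c_[2*E[keep],np.ones(keep.sum())]; x=np.linalg.lstsq(A,(E[keep]**2).sum(1),rcond=None)[0]
            R=np.sqrt(x[2]+x[0]**2+x[1]**2); res=np.hypot(*(E-x[:2]).T)-R; keep=abs(res)<max(1.5,1.5*np.median(abs(res)))
        print(n,a,x[:2],R,keep.sum(),np.std(res[keep]))
    if n=='side':
        print(models.pinpoint(c,'pin_tip')[:2],models.pinpoint(c,'pin_grip')[:2],proj(c,[504.5,-267.7,92.5]))
        cv2.imwrite('pics/lift.png',cv2.resize(c['frame'][260:400,290:460,::-1],(680,560),interpolation=2))
```

```text
top 42.27160493827161 [575.6 159.1] 56.08441302016414 120 0.2596343823986039
side 31.962962962962962 [574.9 160.8] 55.77693772639101 119 0.38691743866641554
[{'position': [306.1, 373.5], 'p': 0.64}, {'position': [329.7, 407.3], 'p': 0.61}] [{'position': [303.5, 364.5], 'p': 0.84}, {'position': [333.5, 398.8], 'p': 0.55}] [np.float64(373.0917888776032), np.float64(335.3041203597035)]
```

View pics/lift.png

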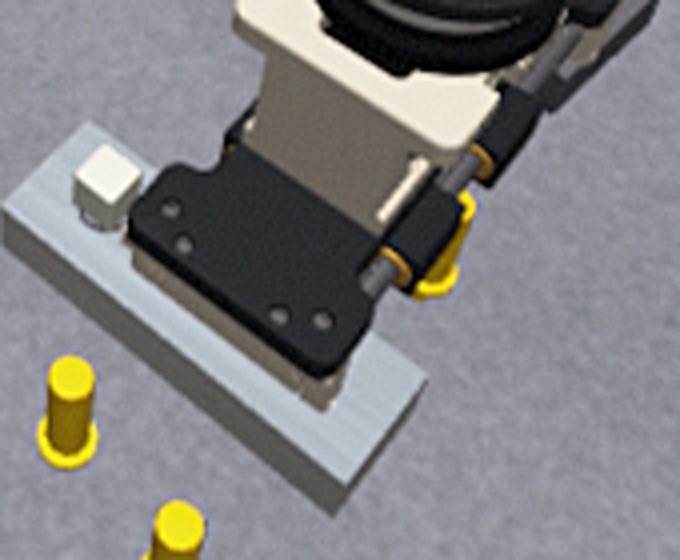

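The pin itself is hidden in this crop, but the stand's end hole is vacated and the jaw reads 17.6 mm, so the pin is held. The plate fit gives centre (575.3,160.0) and radius 56, which matches the given size. I'll carry the pin to the near side of the circle.

>>> step_arm(series="1 0.5 0.15 -0.2 0 0 0;1 1 0.3 -0.2 0 0 0;1 1 0.3 -0.2 0 0 0")

```text
time: 5.75
tool_pos: [518.9, -180.9, 146.2]
tcp_rot: [-3.14, -0.003, 1.693]
contact_force: [-0.5, -0.3, 0.3]
grip_width: 17.7
finger_force: 30.0
```

>>> step_arm(series="1 0.5 0.15 0 0 0 0;1 1 0.3 0 0 0 0")

```text
time: 5.95
tool_pos: [533.0, -102.8, 145.8]
tcp_rot: [-3.14, -0.0, 1.687]
contact_force: [0.8, 0.1, -0.0]
grip_width: 17.6
finger_force: 30.0
```

>>> step_arm(series="1 0.5 0.15 0 0 0 0;1 1 0.3 0 0 0 0")

```text
time: 6.15
tool_pos: [547.5, -19.7, 145.8]
tcp_rot: [-3.14, -0.0, 1.688]
contact_force: [1.2, 0.2, -1.5]
grip_width: 17.2
finger_force: 30.0
```

>>> step_arm(series="1 0.5 0.15 0 0 0 0;1 1 0.3 0 0 0 0")

```text
time: 6.35
tool_pos: [562.0, 62.7, 145.8]
tcp_rot: [-3.14, 0.0, 1.689]
contact_force: [1.2, 0.1, -0.0]
grip_width: 17.3
finger_force: 30.0
```

>>> step_arm(series="1 0.45 0.15 0 0 0 0;1 0.88 0.3 0.2 0 0 0;1 0.88 0.3 0.2 0 0 0;1 0.88 0.3 0.2 0 0 0;1 0.88 0.3 0.2 0 0 0;1 0.88 0.3 0.2 0 0 0")

```text
time: 6.95
tool_pos: [577.9, 132.9, 131.0]
tcp_rot: [3.141, 0.0, 1.687]
contact_force: [-0.8, 0.1, -1.0]
grip_width: 17.3
finger_force: 30.0
```

Run:
```python
from h import *
for i in range(4):
    o=readout.get_obs(); 
    print(o['tool_pos'],o['contact_force'],o['moment'],o['tcp_rot']); c=vision.capture('side')
R=np.array([[np.cos(1.688),np.sin(1.688)],[np.sin(1.688),-np.cos(1.688)]])
print('to centre (tool xy mm)',R.T@(np.array([575.3,160])-o['tool_pos'][:2]))
cv2.imwrite('pics/plate.png',cv2.resize(c['frame'][110:260,150:330,::-1],(720,600),interpolation=2))
```

```text
[577.86277189 132.8972779  130.96687779] [-0.79726716  0.13353451 -0.99309153] [-0.02262905 -0.13314435 -0.02566078] [3.14129025e+00 3.72775994e-04 1.68728853e+00]
[577.84280552 133.01367889 131.04698317] [-0.00143473  0.36320449 -1.02578119] [-0.02970038 -0.1135355  -0.04695479] [3.14118898e+00 2.45378035e-04 1.68724962e+00]
[577.89160137 133.14953125 131.11455346] [ 0.49377122  0.2595984  -1.390437  ] [ 0.01630209 -0.09150126 -0.01512746] [3.14097448e+00 2.06341687e-04 1.68735570e+00]
[577.83910666 133.3428688  131.08197361] [-0.9226204   0.65056935  0.30994504] [ 0.00474028 -0.09349421  0.00939077] [3.14102937e+00 2.01832150e-04 1.68762442e+00]
to centre (tool xy mm) [26.77116195  0.59547851]
```

View pics/plate.png

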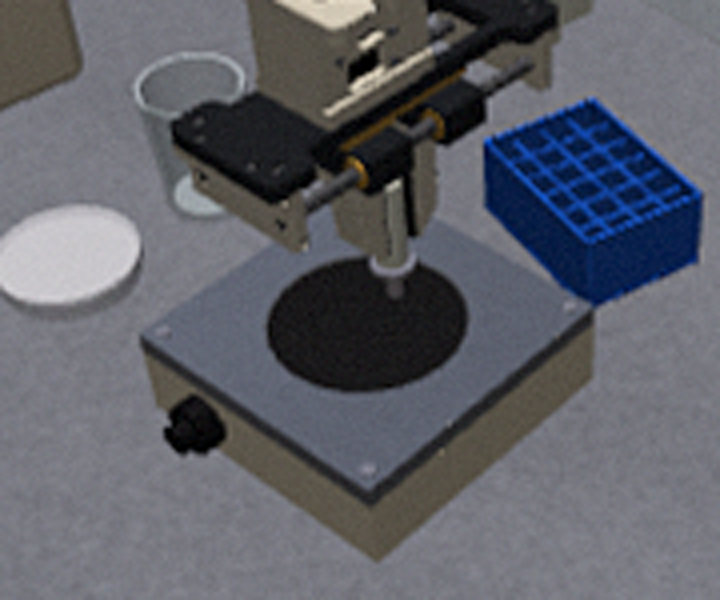

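The view shows the upright pin over the black plate: tip at crop (396,298), collar at (393,262), with the beaker and rack clear. I'll check the tip position against the TCP while I begin the descent.

>>> step_arm(series="1 0.01 0.01 0.2 0 0 0;1 0.01 0.01 0.35 0 0 0;1 0.01 0.01 0.4 0 0 0;1 0.01 0.01 0.4 0 0 0;1 0.01 0.01 0.4 0 0 0")

```text
time: 7.65
tool_pos: [578.6, 135.2, 99.0]
tcp_rot: [3.141, 0.0, 1.689]
contact_force: [-0.6, 0.4, -0.4]
grip_width: 17.5
finger_force: 30.0
```

Run:
```python
from h import *
c=vision.capture('side'); o=readout.get_obs(); p=o['tool_pos']; print(p,o['contact_force'])
for dz in(36,38,40): print(dz,proj(c,p-[0,0,dz]), proj(c,p-[0,0,dz-24]))
print([ (r['position'],r['p']) for k in('pin_tip','pin_grip') for r in models.pinpoint(c,k)[:2]])
cv2.imwrite('pics/plate2.png',cv2.resize(c['frame'][145:220,200:290,::-1],(720,600),interpolation=2))
```

```text
[578.71400712 135.23015288  99.20802909] [ 0.40022927 -0.354345   -0.51166334]
36 [np.float64(249.52184988065406), np.float64(192.48489009315367)] [np.float64(248.7226065341986), np.float64(184.37663784202024)]
38 [np.float64(249.58706361673842), np.float64(193.14647761184375)] [np.float64(248.79040929420142), np.float64(185.06449077675404)]
40 [np.float64(249.6520683233839), np.float64(193.80594454557527)] [np.float64(248.85799046460914), np.float64(185.75009570486853)]
[([329.4, 407.8], 0.91), ([390.8, 335.2], 0.84), ([400.0, 316.0], 0.87), ([308.7, 362.5], 0.77)]
```

View pics/plate2.png

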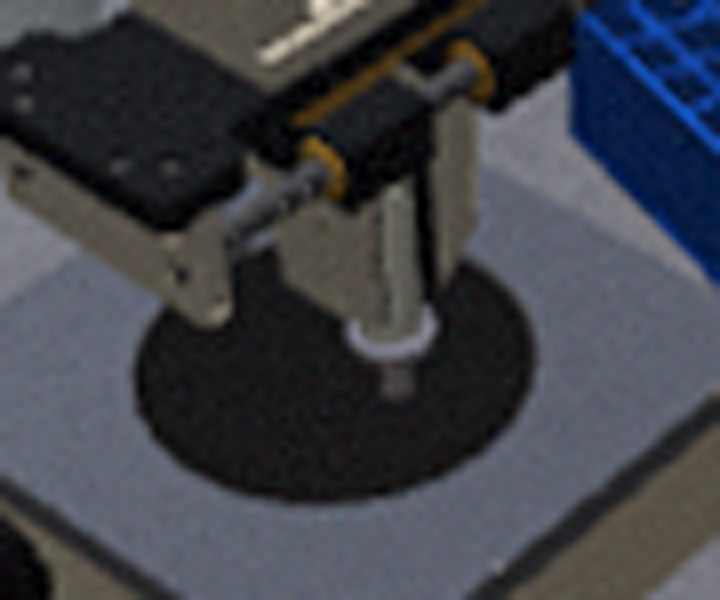

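Tip at crop (397,400), i.e. pixel (249.6,195), matches the TCP column, with the tip about 38–40 mm below the TCP. I'll touch down gently, watching the force.

>>> step_arm(series="1 -0.006 -0.003 0.02 0 0 0;1 -0.0125 -0.006 0.0375 0 0 0;1 -0.0125 -0.006 0.0375 0 0 0;1 -0.0125 -0.006 0.0375 0 0 0")

```text
time: 8.2
tool_pos: [577.9, 134.1, 95.6]
tcp_rot: [-3.141, 0.0, 1.689]
contact_force: [0.3, 0.5, -0.2]
grip_width: 17.4
finger_force: 30.0
```

>>> step_arm(series="1 0 0 0.0125 0 0 0;1 0 0 0.0125 0 0 0;1 0 0 0.0125 0 0 0")

```text
time: 8.5
tool_pos: [578.0, 134.2, 94.7]
tcp_rot: [-3.142, 0.0, 1.689]
contact_force: [1.0, -0.0, -2.0]
grip_width: 17.3
finger_force: 30.0
```

>>> step_arm(series="1 0 0 0.0125 0 0 0;1 0 0 0.0125 0 0 0;1 0 0 0.0125 0 0 0")

```text
time: 8.8
tool_pos: [578.0, 134.2, 93.7]
tcp_rot: [3.141, 0.0, 1.689]
contact_force: [-0.0, -0.9, 0.3]
grip_width: 17.5
finger_force: 30.0
```

>>> step_arm(series="1 0 0 0.0125 0 0 0;1 0 0 0.0125 0 0 0;1 0 0 0.0125 0 0 0")

```text
time: 9.1
tool_pos: [578.0, 134.2, 92.7]
tcp_rot: [3.141, 0.0, 1.689]
contact_force: [0.5, 0.4, 0.2]
grip_width: 17.5
finger_force: 30.0
```

>>> step_arm(series="1 0 0 0.0125 0 0 0;1 0 0 0.0125 0 0 0;1 0 0 0.0125 0 0 0")

```text
time: 9.4
tool_pos: [578.0, 134.2, 91.6]
tcp_rot: [-3.142, 0.0, 1.689]
contact_force: [0.2, 0.1, -0.5]
grip_width: 17.7
finger_force: 30.0
```

>>> step_arm(series="1 0 0 0.0125 0 0 0;1 0 0 0.0125 0 0 0;1 0 0 0.0125 0 0 0")

```text
time: 9.7
tool_pos: [578.0, 134.2, 90.6]
tcp_rot: [-3.142, 0.0, 1.689]
contact_force: [0.1, 0.0, -0.1]
grip_width: 17.4
finger_force: 30.0
```

>>> step_arm(series="1 0 0 0.0125 0 0 0;1 0 0 0.0125 0 0 0;1 0 0 0.0125 0 0 0")

```text
time: 10.0
tool_pos: [578.0, 134.2, 89.6]
tcp_rot: [-3.142, 0.0, 1.689]
contact_force: [-0.7, -0.6, -0.0]
grip_width: 17.5
finger_force: 30.0
```

No contact force yet at a depth where I expected the plate, so it may already be over the socket. I'll continue cautiously.

>>> step_arm(series="1 0 0 0.0125 0 0 0;1 0 0 0.0125 0 0 0;1 0 0 0.0125 0 0 0")

```text
time: 10.3
tool_pos: [578.0, 134.2, 88.6]
tcp_rot: [-3.141, 0.0, 1.689]
contact_force: [-0.0, -0.2, -0.1]
grip_width: 16.9
finger_force: 30.0
```

>>> step_arm(series="1 0 0 0.0125 0 0 0;1 0 0 0.0125 0 0 0;1 0 0 0.0125 0 0 0")

```text
time: 10.6
tool_pos: [578.0, 134.2, 87.6]
tcp_rot: [-3.142, 0.0, 1.689]
contact_force: [-0.1, 0.7, -1.0]
grip_width: 17.3
finger_force: 30.0
```

Run:
```python
from h import *
F=[]
for i in range(5):
    c=vision.capture('side'); o=readout.get_obs(); F.append(np.r_[o['contact_force'],o['moment']])
p=o['tool_pos']; print(p,np.mean(F,0))
for dz in(34,36,38,40): print(dz,proj(c,p-[0,0,dz]), proj(c,p-[0,0,dz-22]))
cv2.imwrite('pics/plate3.png',cv2.resize(c['frame'][145:220,200:290,::-1],(720,600),interpolation=2))
```

```text
[577.97096497 134.1656368   87.6794822 ] [ 0.09660555  0.05221861 -0.24146485  0.00935154 -0.15132452  0.03265196]
34 [np.float64(249.8644035909714), np.float64(196.02184418471828)] [np.float64(249.1440006293235), np.float64(188.71452537026857)]
36 [np.float64(249.92864154425226), np.float64(196.67343396099702)] [np.float64(249.2105548080989), np.float64(189.38960949489964)]
38 [np.float64(249.9926749497804), np.float64(197.32294893231102)] [np.float64(249.27689328613906), np.float64(190.0625056856594)]
40 [np.float64(250.05650478299037), np.float64(197.9703989928597)] [np.float64(249.34301711037), np.float64(190.73322456191278)]
```

View pics/plate3.png

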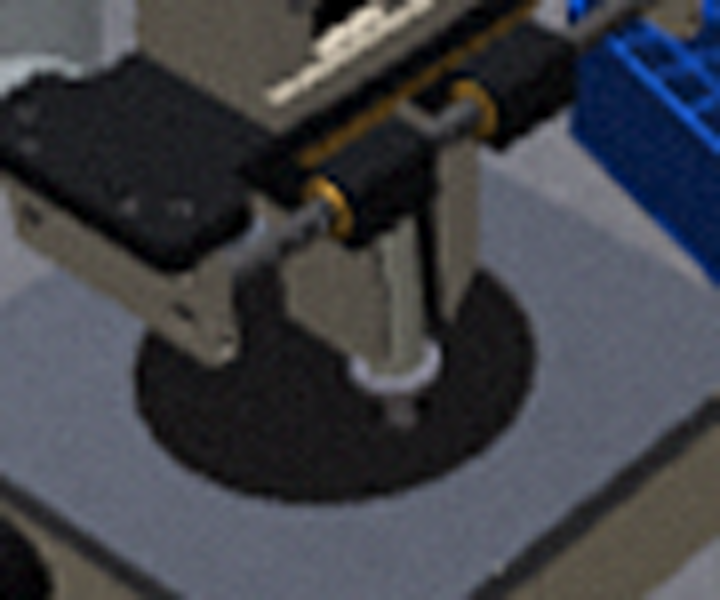

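The tip is at crop (402,428), with the visible shaft slightly shorter than before and no side force. I'll go deeper in small steps; the plate's springs keep this safe.

>>> step_arm(series="1 0 0 0.0125 0 0 0;1 0 0 0.025 0 0 0;1 0 0 0.025 0 0 0;1 0 0 0.025 0 0 0")

```text
time: 11.25
tool_pos: [578.0, 134.2, 85.6]
tcp_rot: [-3.142, 0.0, 1.689]
contact_force: [0.6, -0.2, -0.7]
grip_width: 17.7
finger_force: 30.0
```

>>> step_arm(series="1 0 0 0.0125 0 0 0;1 0 0 0.025 0 0 0;1 0 0 0.025 0 0 0;1 0 0 0.025 0 0 0")

```text
time: 11.65
tool_pos: [578.0, 134.2, 83.6]
tcp_rot: [-3.141, 0.0, 1.689]
contact_force: [0.7, -1.0, -1.4]
grip_width: 17.7
finger_force: 30.0
```

>>> step_arm(series="1 0 0 0.0125 0 0 0;1 0 0 0.025 0 0 0;1 0 0 0.025 0 0 0;1 0 0 0.025 0 0 0")

```text
time: 12.05
tool_pos: [578.0, 134.2, 81.6]
tcp_rot: [-3.142, 0.0, 1.689]
contact_force: [0.2, -0.4, -0.8]
grip_width: 17.4
finger_force: 30.0
```

>>> step_arm(series="1 0 0 0.0125 0 0 0;1 0 0 0.025 0 0 0;1 0 0 0.025 0 0 0;1 0 0 0.025 0 0 0")

```text
time: 12.45
tool_pos: [578.0, 134.2, 79.6]
tcp_rot: [-3.141, 0.0, 1.689]
contact_force: [0.9, 0.4, -0.4]
grip_width: 17.5
finger_force: 30.0
```

Run:
```python
from h import *
F=[]
for i in range(5):
    c=vision.capture('side'); o=readout.get_obs(); F.append(np.r_[o['contact_force'],o['moment']])
p=o['tool_pos']; print(p,np.mean(F,0))
cv2.imwrite('pics/plate4.png',cv2.resize(c['frame'][145:220,200:290,::-1],(720,600),interpolation=2))
```

```text
[577.94342817 134.16728229  79.65572835] [ 0.0498763  -0.25320499 -0.26247182 -0.01443873 -0.15002264 -0.0064838 ]
```

View pics/plate4.png

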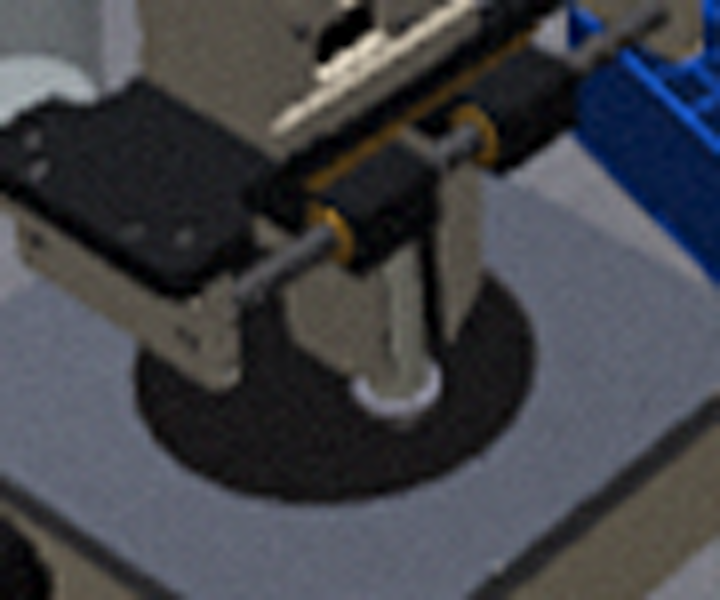

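The collar (crop (397,393)) now sits just over the plate and the shaft has vanished into it, so the tip is in the socket. I'll press on until the collar seats.

>>> step_arm(series="1 0 0 0.02 0 0 0;1 0 0 0.04 0 0 0;1 0 0 0.065 0 0 0;1 0 0 0.065 0 0 0;1 0 0 0.065 0 0 0")

```text
time: 13.2
tool_pos: [577.9, 134.1, 74.3]
tcp_rot: [-3.141, 0.0, 1.689]
contact_force: [-0.8, 0.4, -0.1]
grip_width: 17.3
finger_force: 30.0
```

>>> step_arm(series="1 0 0 0.0125 0 0 0;1 0 0 0.0125 0 0 0;1 0 0 0.0125 0 0 0")

```text
time: 13.5
tool_pos: [578.0, 134.2, 73.5]
tcp_rot: [-3.141, 0.0, 1.689]
contact_force: [0.1, 0.2, -0.4]
grip_width: 17.7
finger_force: 30.0
```

>>> step_arm(series="1 0 0 0.0125 0 0 0;1 0 0 0.0125 0 0 0;1 0 0 0.0125 0 0 0")

```text
time: 13.8
tool_pos: [578.0, 134.1, 72.5]
tcp_rot: [-3.142, 0.0, 1.689]
contact_force: [-0.4, -0.2, 0.2]
grip_width: 17.5
finger_force: 30.0
```

>>> step_arm(series="1 0 0 0.0125 0 0 0;1 0 0 0.0125 0 0 0;1 0 0 0.0125 0 0 0")

```text
time: 14.1
tool_pos: [578.1, 134.2, 71.7]
tcp_rot: [3.141, 0.0, 1.689]
contact_force: [-1.0, -0.9, 3.3]
grip_width: 17.6
finger_force: 30.0
```

The collar contacts at TCP z≈72, as predicted. I'll release and retreat upwards.

>>> step_arm(series="0.6 0 0 0 0 0 0;0.3 0 0 0 0 0 0;0.2 0 0 0 0 0 0;0.2 0 0 0 0 0 0;0.2 0 0 0 0 0 0;0.2 0 0 0 0 0 0;0.2 0 0 0 0 0 0")

```text
time: 14.8
tool_pos: [578.0, 134.2, 71.5]
tcp_rot: [3.142, 0.0, 1.689]
contact_force: [0.2, 0.3, 0.2]
grip_width: 36.6
finger_force: 0.0
```

>>> step_arm(series="0.2 0 0 -0.2 0 0 0;0.2 0 0 -0.5 0 0 0;0.2 0 0 -1 0 0 0;0.2 0 0 -1 0 0 0;0.2 0 0 -1 0 0 0")

```text
time: 15.3
tool_pos: [578.4, 134.2, 152.5]
tcp_rot: [3.139, 0.0, 1.689]
contact_force: [0.5, 0.8, -0.3]
grip_width: 36.9
finger_force: 0.0
```

>>> step_arm(series="0.2 0 0 -0.5 0 0 0;0.2 0 0 -1 0 0 0;0.2 0 0 -1 0 0 0;0.2 0 0 -1 0 0 0;0.2 0 0 -1 0 0 0;0.2 0 0 -1 0 0 0")

```text
time: 15.9
tool_pos: [577.2, 134.0, 229.5]
tcp_rot: [-3.138, 0.0, 1.689]
contact_force: [0.1, -0.3, -0.6]
grip_width: 36.8
finger_force: 0.0
```

Run:
```python
from h import *
c=vision.capture('side'); save(c,'end.png')
for u in (-6,0,6): print([np.round(atdepth(c,(proj(c,[578,134,z])[0],proj(c,[578,134,z])[1])),1) for z in (75,90,105,112)])
print(models.pinpoint(c,'pin_grip')[:3],proj(c,[578,134,86]))
cv2.imwrite('pics/end.png',cv2.resize(c['frame'][120:220,180:300,::-1],(720,600),interpolation=2))
```

```text
[array([573. , 126.7,  83.1]), array([573.2, 127. ,  97.6]), array([573.9, 128. , 111.3]), array([577.5, 133.3, 112.7])]
[array([573. , 126.7,  83.1]), array([573.2, 127. ,  97.6]), array([573.9, 128. , 111.3]), array([577.5, 133.3, 112.7])]
[array([573. , 126.7,  83.1]), array([573.2, 127. ,  97.6]), array([573.9, 128. , 111.3]), array([577.5, 133.3, 112.7])]
[{'position': [400.3, 315.5], 'p': 0.7}, {'position': [247.4, 184.0], 'p': 0.66}, {'position': [306.4, 362.1], 'p': 0.66}] [np.float64(248.85521962552443), np.float64(185.22801021827428)]
```

View pics/end.png

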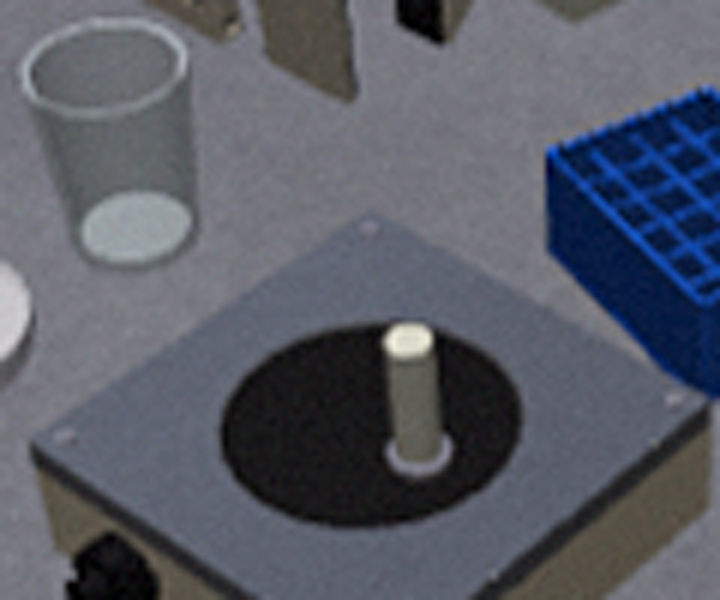

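The pin stands upright, with its top at crop (409,340) and its collar at (419,455) flat on the plate. Top height reads 112.7 mm against 113 expected. It's released and the gripper is clear.

```bash
python3 -c "
from plant import order; print(order.close_job())"
```

```text
the job is handed in; nothing more can be done
None
```

The handle pin stands upright and released in the plate's socket, its collar flat on the plate, and the job is handed in; the first touch-down landed on the socket, so no sliding search was needed.

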